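# Vent the watch test chamber and hold its sprung lid at the mark

### The arm

A 6-joint arm with a two-finger parallel gripper is mounted at the origin on the work surface. World frame = base frame: x ahead of the robot, y to its left, z up, the work surface at z = 0. Lengths are in m, angles in rad, forces in N, time in s.
With the tool pointing down it reaches from about 0.35 to 0.775 m from the base axis. Payload 5.5 kg.
Tool frame: the origin (TCP) lies at the very end of the fingers, on their centre line; the grasp point (between the pads) lies 19 mm behind it; z points along the fingers, y is the line along which they close (so a half turn about z gives the same grasp; the last joint's range is limited). The gripper opens to 85 mm and grips with 20 to 120 N. Pads are 22 mm wide; open, the fingers measure 114 mm over their backs; the gripper's body (76 mm by 85 mm) begins 54 mm behind the grasp point. The pads swing forward as they close: fully open they stand 13 mm farther back than shut.
Start: joints at [-1.489, 0.313, 0.046, 1.304, 0, 1.431], TCP at [0.126, -0.561, 0.211] pointing down, gripper open.
Joint ranges: [-2.76, 2.76], [-0.86, 1.69], [-1.03, 1.26], [-2.2, 2.34], [-1.47, 1.5], [-3.14, 3.14]. Speed limits (rad/s): [2.57, 2.57, 3.14, 3.14, 3.14, 3.14].

### API

Orientations are given as a unit quaternion [w, x, y, z].
In Python, from workcell import env, read_camera, get_calibration gives the robot as it stands.
- The arm moves only by the tool jog_arm, never from a script. Its argument "motion" is one flat list of numbers, 7 for each row, row after row: the shift along the tool's x, y, z as a fraction of full scale, then the turn, a rotation vector about the tool's x, y, z as a fraction of full scale, then the opening, from 0 (shut) to 1 (fully open). In form: [x, y, z, wx, wy, wz, grip, x, y, z, wx, wy, wz, grip, ...]. A call has 1 to 12 rows; each row is the pose to reach, as a shift and turn from the pose commanded when the call began, along the tool's axes at that moment; what a row does not reach only later rows make up. Full scale, the value 1, is 0.2 m for a shift and 90 degrees for a turn. A row lasts 1/8 s, in which the tool goes at most 62.5 mm and 10.7 degrees, less where a joint would pass 70% of its speed; a pose out of reach is approached as far as the arm can. A call with a number of a shift or a turn outside -1 to 1 is refused whole. A call with a gripper value outside its range is refused whole. The fingers move at their own pace and stop on an object; "newtons" is the grip in N (left out, the last holds). Time passes only in rows, so rows that repeat a pose let the fingers close. It gives the time, the measured TCP pose, the force, the opening and the grip force at its end, in the units of the state.
- env.get_state(): the state, without advancing time (a new reading comes with each control period).
- read_camera(name): name is "scene" or "top"; returns the picture (480x640x3 uint8, red, green, blue); there is no depth.
- get_calibration(name): a dict with "fx", "fy", "cx", "cy" (pixels), "world_from_camera" (4x4, takes a point from camera to world coordinates). Camera axes: x right, y down, z forward; pixel columns grow to the right and rows downward; lengths in m; the calibration is good to about 2 mm. A picture is of the moment at which its call begins. get_calibration takes no time and is no camera call.
- env.hand_in(): hands the job in; it is judged then, once.
The state is a dict: "clock": time; "joint_pos": joint angles; "qvel": joint speeds; "tau": joint torques, N m; "tcp_pos": TCP position; "orientation": TCP orientation; "wrist_force": force on the tool from outside, world axes, zero at the start; "ft_torque": the same for the moment, N m; "finger_gap": finger opening in m; "grip_force": force on a finger pad.
Only numpy, scipy, OpenCV 4.12 (cv2) and the standard library are available. Lean on these libraries where they do the work, as an engineer would, in place of code of your own. Each camera call takes 0.05 s, during which the arm holds its last target. There are 200 camera calls.

### The job

Open the vent valve of the watch vacuum test chamber fully by swinging its lever a quarter turn, from across the pipe to in line with it. Only then lift the chamber's sprung lid, which has a bar handle on top, until the pointer on the lid's edge lines up with the black index clamp on the quadrant scale, and finish holding it there, steady, so that the watch inside can be looked at; do not let go. Leave the index clamp where it is set and do not disturb the meter, the bottle and the dish.

Things in the scene. Friction and masses are not known exactly. Their poses are not given: they have to be found in the camera images.
- chamber: Fixed grey metal box 180 x 180 x 75 mm with the lid on top, bolted down. Origin: centre of its underside on the bench. Its x axis points from its front (bar handle side) to its hinge side, y to the side with the vent pipe and valve, z up; the quadrant scale is on its -y side. Position and yaw (about -9 to +20 degrees) vary.
- hinge (a point): Middle of the lid's hinge line, 90 mm along the chamber's +x from its centre, 75 mm above the bench. The hinge line runs along the chamber's y.
- lid (a joint): Opening angle of the aluminium lid (180 x 180 x 8 mm), rad: 0 shut, grows as its front edge rises, up to 1.4. A spring pulls it shut, so it falls shut when let go: lifting straight at the bar takes about 5 N at the start and about 8 N at 0.8 rad.
- bar (a point): Middle of the lid's dark steel bar handle: round bar, diameter 10 mm, 80 mm long along the chamber's y, on a post at each end (70 mm clear between posts), its centre 35 mm above the lid's upper face. With the lid shut it is 155 mm in front of the hinge line and 43 mm above it; it turns about the hinge with the lid. Can be pinched from above, across the bar; the bar may turn between the fingers.
- pointer (a point): End of the lid's pointer, a small dark steel tab 20 mm wide and 4 mm thick that sticks out 20 mm from the lid's -y edge; 110 mm from the hinge line.
- index (a joint): Angle, rad, at which the index clamp is set on the quadrant (0.5 to 0.9), measured as the lid's angle: pointer and index line up when lid equals index. The clamp slides if pushed with some 5 N: leave it.
- index_mark (a point): Middle of the inner face of the index clamp, a black block 32 x 16 x 14 mm riding on the quadrant (an aluminium arc of radius 110 mm about the hinge, 118 mm to the -y side of the chamber's centre, reaching 185 mm above the bench). The pointer's end coincides with this point when lined up.
- valve (a joint): Angle of the vent lever, rad: 0 shut (lever points to the chamber's -x, across the pipe), 1.571 fully open at its stop (lever points to the chamber's +y, in line with the pipe, away from the chamber). Starts between 0 and 0.3. It turns clockwise seen from above; friction only, it stays where it is left; needs about 2 N at its end.
- valve_pivot (a point): On the lever's vertical turning axis, at half the lever's height, 85 mm above the bench, 65 mm out from the chamber's +y wall. Under it is a brass valve body of 34 mm diameter, top 65 mm above the bench.
- valve_end (a point): Outer end of the flat dark steel lever, 70 mm from the pivot, at half its height. The lever is 12 mm wide and 10 mm high (80 to 90 mm above the bench); it can be pushed from its side or pinched from above.
- meter: Loose grey hand-held meter 125 x 68 x 28 mm on the bench on the chamber's -y side; bystander. Origin: centre of its underside.
- solvent: Loose amber bottle, diameter 40 mm, 85 mm high, behind the hinge side; bystander. Origin: centre of its underside.
- dish: Loose white dish, diameter 60 mm, 30 mm high, on the bench beyond the valve; bystander. Origin: centre of its underside.

How it is judged:
By the outcome, as a careful person would: the job done as asked, in the order asked, and still so for the second after the job is handed in, while the arm keeps its last pose, push and grip.
It also fails if it takes over 53 s, if anything falls off the work surface, if the arm or the gripper's body presses on something with over 40 N, if the wrist force passes 120 N, or if a joint passes its speed limit or range.

## Working session

There is one attempt and no reset: what is moved stays moved. The work goes in short steps, Python scripts to look and compute and a tool call to move; the robot and the scene stay as the last step left them, time stands still between calls to the robot, and variables do not carry over. Pictures are saved under pics/ and viewed, at most 10 in all, crops included, and the job is handed in when it is done.

Besides the shell and the picture viewer there is one more tool, called after ">>>" by a JSON object that holds its "op" and its "data", one argument or row to a line. jog_arm: Moves the arm, as the interface text tells. Shift numbers are shares of 0.2 m and turn numbers shares of 90 degrees, none past 1 either way. Its arguments: {"type":"object","properties":{"motion":{"type":"array","items":{"type":"number"}},"newtons":{"type":"number"}},"required":["motion"]}

```bash
mkdir -p pics; ls; python3 - <<'E'
from workcell import env, read_camera, get_calibration
import cv2,numpy as np
for n in("scene","top"):
    cv2.imwrite(f"pics/{n}0.png",read_camera(n)[:,:,::-1]); c=get_calibration(n); print(n,c["fx"],c["fy"],c["cx"],c["cy"]);print(np.round(c["world_from_camera"],3))
print(env.get_state())
E
```

```text
pics
scene 473.1559538201398 473.1559538201398 319.76872065652424 230.89357669091825
[[ 0.268  0.737 -0.62   1.238]
 [ 0.963 -0.212  0.165 -0.145]
 [-0.01  -0.641 -0.767  0.852]
 [ 0.     0.     0.     1.   ]]
top 574.2143850573623 574.2143850573623 314.88368340737907 241.145799021087
[[-0.02  -0.995  0.1    0.508]
 [-1.     0.019 -0.012  0.002]
 [ 0.01  -0.101 -0.995  1.259]
 [ 0.     0.     0.     1.   ]]
{'clock': 0.1, 'joint_pos': array([-1.48861418e+00,  3.13945743e-01,  4.51093290e-02,  1.30363083e+00,
       -9.10025115e-06,  1.43121651e+00]), 'qvel': array([ 0.00139831, -0.00078923,  0.00344569,  0.00081909,  0.00016521,
       -0.00022631]), 'tau': array([ 3.74608731e-03, -4.81731033e+01,  2.99240541e+01,  1.28387602e-02,
        2.23245814e-05,  1.17482924e-05]), 'tcp_pos': array([ 0.12642859, -0.56042144,  0.20999331]), 'orientation': array([-8.35247241e-04,  9.93858653e-01,  1.10653876e-01,  1.94252078e-05]), 'wrist_force': array([0.5476239 , 0.34553392, 0.22761361]), 'ft_torque': array([0.01265401, 0.03275227, 0.00356963]), 'grip_force': 0.0, 'finger_gap': 0.08530683907635515}
```

View pics/top0.png

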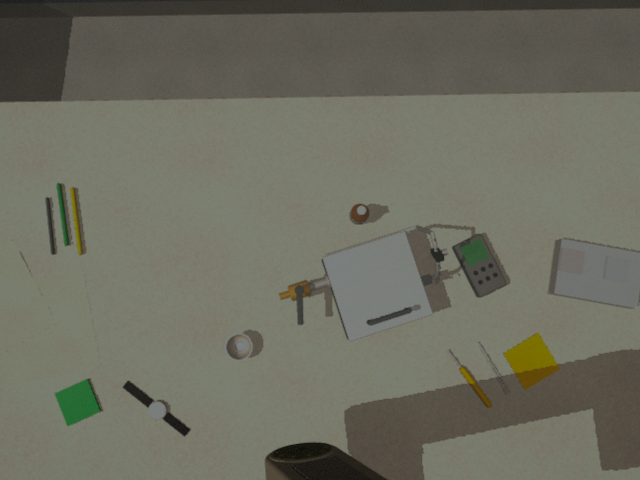

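View pics/scene0.png

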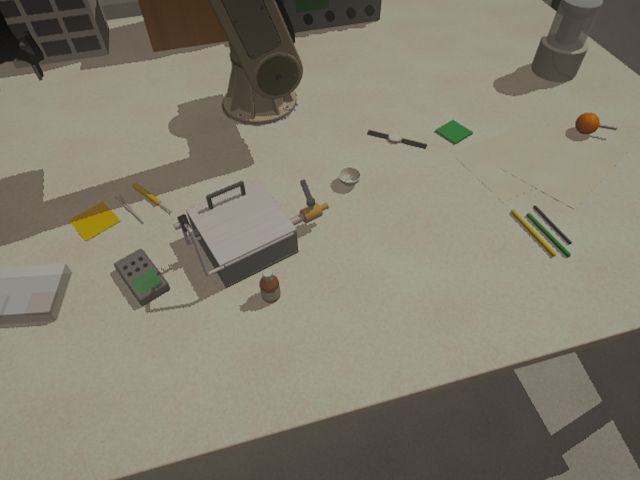

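The top view shows the lid corners at about (323,264), (407,230), (432,314) and (349,340). The lever runs from (300,290) to (300,324), the bar from (369,322) to (418,308), the clamp is at (438,255) and the dish at (239,346). The scene view shows the clamp near (183,227) and the bar near (227,192). I'll zoom in on both next.

```bash
cat > h.py <<'E'
from workcell import env, read_camera, get_calibration
import cv2,numpy as np
def ray(n,p):
    c=get_calibration(n);T=np.array(c["world_from_camera"])
    d=T[:3,:3]@np.array([(p[0]-c["cx"])/c["fx"],(p[1]-c["cy"])/c["fy"],1]);return T[:3,3],d
def onz(n,p,z):
    o,d=ray(n,p);return o+d*(z-o[2])/d[2]
def onplane(n,p,q,nn):
    o,d=ray(n,p);return o+d*(np.dot(nn,q-o)/np.dot(nn,d))
def proj(n,X):
    c=get_calibration(n);T=np.linalg.inv(np.array(c["world_from_camera"]));x=T[:3,:3]@X+T[:3,3]
    return np.array([c["fx"]*x[0]/x[2]+c["cx"],c["fy"]*x[1]/x[2]+c["cy"]])
E
python3 - <<'E'
from h import *
t=cv2.imread("pics/top0.png");s=cv2.imread("pics/scene0.png")
a=cv2.resize(t[215:365,270:470],None,fx=4,fy=4,interpolation=cv2.INTER_CUBIC)
b=cv2.resize(s[170:290,150:310],None,fx=5,fy=5,interpolation=cv2.INTER_CUBIC)
cv2.imwrite("pics/tz.png",a);cv2.imwrite("pics/sz.png",cv2.convertScaleAbs(b,alpha=1.4))
g=t[:,:,::-1].astype(int); print(g[290,380],g[290,250],g[350,400])
hs=cv2.cvtColor(t,cv2.COLOR_BGR2HSV);m=((hs[:,:,1]<20)&(hs[:,:,2]>110)).astype(np.uint8)
m[:,:315]=0;m[:,445:]=0;m[:220]=0;m[350:]=0
m=cv2.morphologyEx(m,cv2.MORPH_OPEN,np.ones((5,5)))
cs=max(cv2.findContours(m,0,2)[0],key=cv2.contourArea)
bx=cv2.boxPoints(cv2.minAreaRect(cs));print(cv2.contourArea(cs),bx)
P=[onz("top",p,.083) for p in bx];print(np.round(P,4));print([np.linalg.norm(P[i]-P[i-1]) for i in range(4)])
E
```

```text
[122 125 121] [123 124 109] [121 122 107]
7412.0 [[321.70004 257.10004]
 [403.90005 229.70001]
 [431.90005 313.7    ]
 [349.70004 341.10004]]
[[ 0.5933 -0.0256  0.083 ]
 [ 0.6467 -0.1966  0.083 ]
 [ 0.4734 -0.2475  0.083 ]
 [ 0.4218 -0.0785  0.083 ]]
[np.float64(0.17951005835842848), np.float64(0.17918780338154439), np.float64(0.18064395775624212), np.float64(0.1766541339501229)]
```

View pics/tz.png

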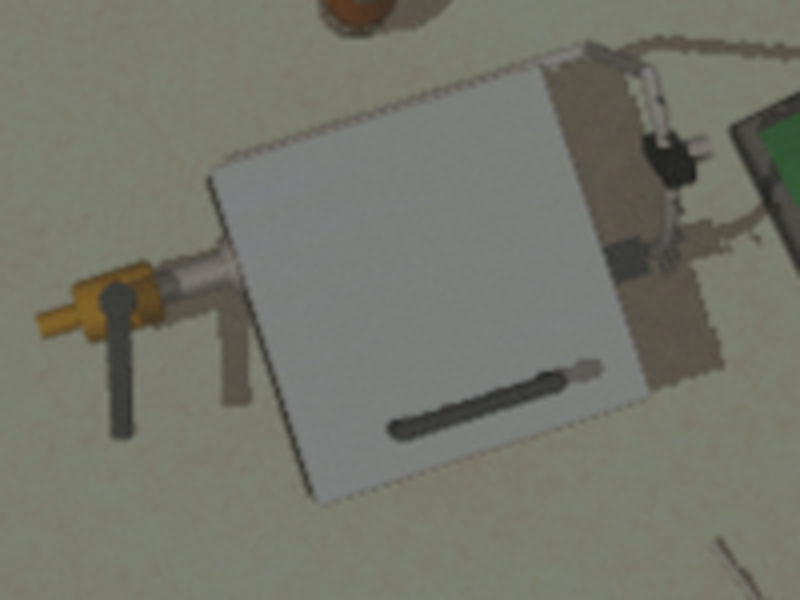

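View pics/sz.png

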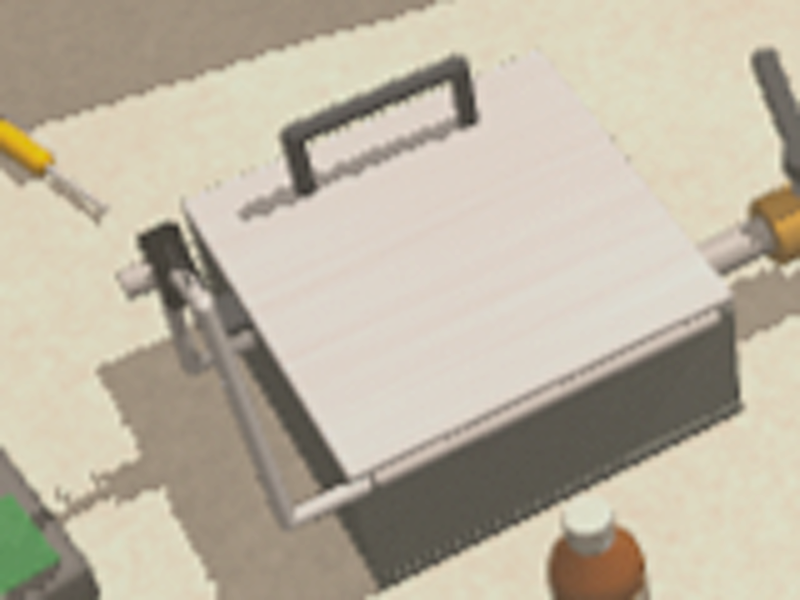

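```bash
cat >> h.py <<'E'
def tri(p,q):
    (o1,d1),(o2,d2)=ray("top",p),ray("scene",q)
    s=np.linalg.lstsq(np.c_[d1,-d2],o2-o1,rcond=None)[0];a,b=o1+d1*s[0],o2+d2*s[1];return (a+b)/2,np.linalg.norm(a-b)
yaw=np.arctan2(.0516,.169)
C=np.array([.5338,-.137,0]);ex=np.array([np.cos(yaw),np.sin(yaw),0]);ey=np.array([-np.sin(yaw),np.cos(yaw),0]);H=C+.09*ex+[0,0,.075]
def loc(X): d=X-C;return np.round([d@ex,d@ey,d[2]],4)
def ang(X): l=loc(X);return np.arctan2(l[2]-.075,.09-l[0]),np.hypot(l[2]-.075,.09-l[0])
E
python3 - <<'E'
from h import *
c=lambda u,v:(270+u/4-.4,215+v/4-.4)
s=lambda u,v:(150+u/5-.4,170+v/5-.4)
C4=[onz("top",c(*p),.083) for p in[(210,175),(540,65),(650,395),(315,503)]]
m=np.mean(C4,0);print("centre",m,"yaws",[np.degrees(np.arctan2(*(b-a)[[1,0]])) for a,b in[(C4[3],C4[0]),(C4[2],C4[1])]],[np.degrees(np.arctan2(*(b-a)[[1,0]]))-90 for a,b in[(C4[1],C4[0]),(C4[2],C4[3])]])
pv,en=onz("top",c(118,297),.09),onz("top",c(121,436),.09);print("lever",loc(pv),loc(en),pv,en,np.linalg.norm(en-pv))
b1,b2=onz("top",c(400,430),.123),onz("top",c(552,382),.123);print("bar",(b1+b2)/2,loc((b1+b2)/2))
for n,im,k,roi in(("top","top0",0,(425,240,450,270)),("scene","scene0",0,(170,205,195,240))):
    g=cv2.cvtColor(cv2.imread(f"pics/{im}.png"),cv2.COLOR_BGR2GRAY);x0,y0,x1,y1=roi
    mm=(g[y0:y1,x0:x1]<38).astype(np.uint8);N,L,S,Ce=cv2.connectedComponentsWithStats(mm);i=1+S[1:,4].argmax()
    print(n,S[i],Ce[i]+[x0,y0])
    globals()[n+"p"]=Ce[i]+[x0,y0]
X,e=tri(topp,scenep);print("clamp",loc(X),e,ang(X))
for n,p in(("top",topp),("scene",scenep)):
    Y=onplane(n,p,C-.118*ey,ey);print(n,loc(Y),ang(Y))
E
```

```text
centre [ 0.5331339  -0.13701891  0.083     ] yaws [np.float64(16.486957318011363), np.float64(16.363940099670682)] [np.float64(17.325416319266665), np.float64(16.416974226307516)]
lever [0.042  0.1533 0.09  ] [-0.0249  0.1734  0.09  ] [0.52918805 0.02185984 0.09      ] [0.45931788 0.02158227 0.09      ] 0.06987071918299675
bar [ 0.47167132 -0.15363234  0.123     ] [-0.0643  0.0022  0.123 ]
top [ 8 13  4  2  4] [434.5  253.75]Traceback (most recent call last):
  File "<stdin>", line 10, in <module>
ValueError: attempt to get argmax of an empty sequence
```

```bash
sed -i 's/^yaw=.*/yaw=np.radians(16.6)/' h.py; python3 - <<'E'
from h import *
P={}
for n,roi in(("top",(427,243,448,266)),("scene",(172,210,192,235))):
    g=cv2.cvtColor(cv2.imread(f"pics/{n}0.png"),cv2.COLOR_BGR2GRAY);x0,y0,x1,y1=roi;r=g[y0:y1,x0:x1]
    for th in (50,60,70):
        mm=(r<th).astype(np.uint8);N,L,S,Ce=cv2.connectedComponentsWithStats(mm)
        if N<2:continue
        i=1+S[1:,4].argmax();P[n,th]=Ce[i]+[x0,y0];print(n,th,S[i],P[n,th],np.percentile(r,[1,20]))
        Y=onplane(n,P[n,th],C-.118*ey,ey);print(loc(Y),ang(Y))
        print(np.round(cv2.boxPoints(cv2.minAreaRect(np.argwhere(L==i)[:,::-1].astype(np.float32)))+[x0,y0]).tolist())
for a in(50,60,70):
    if("top",a) in P and ("scene",a) in P: X,e=tri(P["top",a],P["scene",a]);print("clamp",loc(X),e,ang(X))
E
```

```text
top 50 [  4   6  13  13 104] [437.30769231 255.03846154] [35.82 45.  ]
[ 0.0201 -0.118   0.1682] (np.float64(0.9272952180016123), np.float64(0.11649999999999999))
[[429.0, 251.0], [436.0, 245.0], [445.0, 258.0], [438.0, 263.0]]
top 60 [  4   5  13  14 115] [437.30434783 254.99130435] [35.82 45.  ]
[ 0.0202 -0.118   0.1683] (np.float64(0.9284967278937405), np.float64(0.11652008410570257))
[[429.0, 250.0], [437.0, 245.0], [445.0, 258.0], [437.0, 263.0]]
top 70 [  3   5  15  14 129] [436.96899225 254.68217054] [35.82 45.  ]
[ 0.0209 -0.118   0.1665] (np.float64(0.9239810839639565), np.float64(0.1146606296860435))
[[427.0, 252.0], [435.0, 245.0], [446.0, 256.0], [438.0, 264.0]]
scene 50 [ 6  5 11 17 58] [182.82758621 221.46551724] [43. 64.]
[ 0.008  -0.118   0.1524] (np.float64(0.7565479520884889), np.float64(0.11275974458999098))
[[178.0, 217.0], [185.0, 214.0], [190.0, 229.0], [184.0, 232.0]]
scene 60 [ 6  5 11 17 89] [182.80898876 221.38202247] [43. 64.]
[ 0.0081 -0.118   0.1528] (np.float64(0.7597306645093098), np.float64(0.11296216180650935))
[[177.0, 217.0], [184.0, 214.0], [191.0, 228.0], [184.0, 232.0]]
scene 70 [  6   5  12  18 102] [183.11764706 221.91176471] [43. 64.]
[ 0.0097 -0.118   0.1528] (np.float64(0.7695867044389897), np.float64(0.1118075578840715))
[[177.0, 217.0], [185.0, 214.0], [191.0, 229.0], [184.0, 233.0]]
clamp [ 0.0199 -0.1192  0.1648] 0.0008719537873280043 (np.float64(0.9079824307164513), np.float64(0.11392124472634593))
clamp [ 0.02   -0.1192  0.1651] 0.000913735557279978 (np.float64(0.9102912469075741), np.float64(0.11409649424938524))
clamp [ 0.0208 -0.119   0.1641] 0.0010031129921072972 (np.float64(0.9104528390863491), np.float64(0.11281600063820735))
```

>>> {"op": "jog_arm", "data": {
  "motion": [0.79,-0.82,0,0,0,-0.62,0.3,0.79,-0.82,0,0,0,-0.62,0.3,0.79,-0.82,0,0,0,-0.62,0.3,0.79,-0.82,0,0,0,-0.62,0.3,0.79,-0.82,0,0,0,-0.62,0.3,0.79,-0.82,0,0,0,-0.62,0.3]
}}

```text
clock: 0.85
tcp_pos: [0.2448, -0.3656, 0.2107]
orientation: [0.0, 0.826, 0.563, -0.0]
wrist_force: [0.7, -0.1, -0.1]
finger_gap: 0.0254
grip_force: 0.0
```

>>> {"op": "jog_arm", "data": {
  "motion": [1,0.17,0,0,0,-0.62,0.3,1,0.17,0,0,0,-0.62,0.3,1,0.17,0,0,0,-0.62,0.3,1,0.17,0,0,0,-0.62,0.3,1,0.17,0,0,0,-0.62,0.3,1,0.17,0,0,0,-0.62,0.3]
}}

```text
clock: 1.6
tcp_pos: [0.3495, -0.1927, 0.2106]
orientation: [-0.0, 0.468, 0.884, -0.0]
wrist_force: [0.2, -1.1, 0.1]
finger_gap: 0.0256
grip_force: 0.0
```

>>> {"op": "jog_arm", "data": {
  "motion": [0.52,1,0,0,0,-0.62,0.3,0.52,1,0,0,0,-0.62,0.3,0.52,1,0,0,0,-0.62,0.3,0.52,1,0,0,0,-0.62,0.3,0.52,1,0,0,0,-0.62,0.3,0.52,1,0,0,0,-0.62,0.3]
}}

```text
clock: 2.35
tcp_pos: [0.4562, 0.0059, 0.2104]
orientation: [-0.0, 0.001, 1.0, 0.0]
wrist_force: [0.4, -0.7, 0.4]
finger_gap: 0.0258
grip_force: 0.0
```

>>> {"op": "jog_arm", "data": {
  "motion": [-0.115,0.08,0,0,0,0,0.35,-0.115,0.08,0.2,0,0,0,0.35,-0.115,0.08,0.4,0,0,0,0.35,-0.115,0.08,0.54,0,0,0,0.35,-0.115,0.08,0.58,0,0,0,0.35,-0.115,0.08,0.62,0,0,0,0.35,-0.115,0.08,0.66,0,0,0,0.35,-0.115,0.08,0.66,0,0,0,0.35]
}}

```text
clock: 3.35
tcp_pos: [0.4791, 0.022, 0.0788]
orientation: [0.0, -0.001, 1.0, -0.0]
wrist_force: [-0.9, 0.4, 0.2]
finger_gap: 0.0301
grip_force: 0.0
```

>>> {"op": "jog_arm", "data": {
  "motion": [0,0,0,0,0,0,0.2,-0.003,0.039,0,0,0,0.1,0.2,-0.012,0.077,0,0,0,0.2,0.2,-0.027,0.114,0,0,0,0.3,0.2,-0.048,0.147,0,0,0,0.4,0.2,-0.073,0.177,0,0,0,0.5,0.2,-0.103,0.202,0,0,0,0.6,0.2,-0.137,0.223,0,0,0,0.7,0.2,-0.173,0.238,0,0,0,0.8,0.2,-0.18,0.24,0,0,0,0.82,0.2]
}}

```text
clock: 4.6
tcp_pos: [0.5157, 0.0704, 0.0792]
orientation: [0.001, 0.6, 0.8, 0.0]
wrist_force: [-0.2, 0.3, -0.8]
finger_gap: 0.017
grip_force: 0.0
```

>>> {"op": "jog_arm", "data": {
  "motion": [0,0.01,0,0,0,0,0.2,0,0.02,0,0,0,0,0.2,0,0.02,0,0,0,0,0.2]
}}

```text
clock: 4.97
tcp_pos: [0.5188, 0.0712, 0.0788]
orientation: [0.0, 0.599, 0.8, -0.0]
wrist_force: [-0.0, -0.1, 0.2]
finger_gap: 0.0169
grip_force: 0.0
```

>>> {"op": "jog_arm", "data": {
  "motion": [0,0.01,0,0,0,0,0.2,0,0.02,0,0,0,0,0.2,0,0.02,0,0,0,0,0.2]
}}

```text
clock: 5.35
tcp_pos: [0.5228, 0.0724, 0.0788]
orientation: [0.0, 0.6, 0.8, -0.0]
wrist_force: [-0.7, -0.2, 0.2]
finger_gap: 0.0169
grip_force: 0.0
```

```bash
python3 - <<'E'
from h import *
s=read_camera("scene")[:,:,::-1]; cv2.imwrite("pics/s1.png",cv2.resize(s[150:270,230:390],None,fx=5,fy=5,interpolation=cv2.INTER_CUBIC))
E
```

```text
(no output)
```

View pics/s1.png

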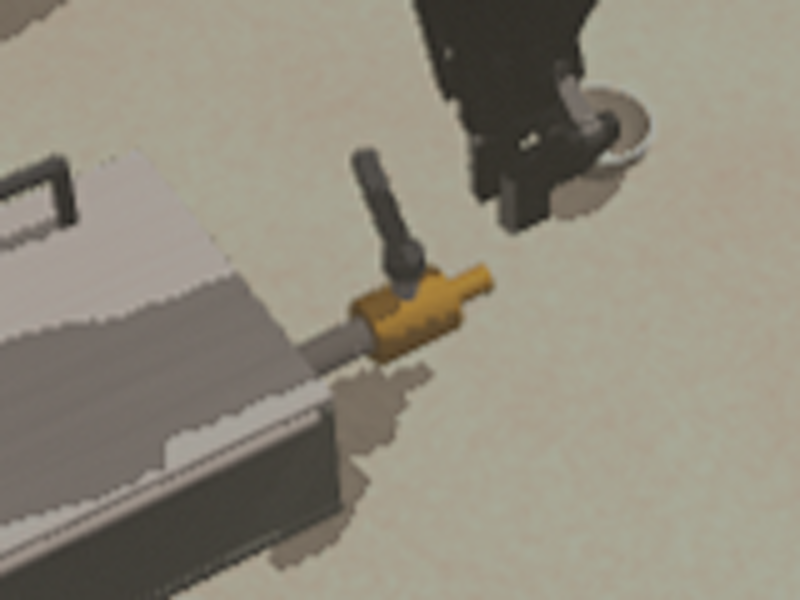

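The fingers missed. The lever is still pointing from (403,258) to (365,155) in the crop, and the closed fingertips are at about (500,210). I'll check whether the projection explains it.

```bash
python3 - <<'E'
from h import *
st=env.get_state();print(st["tcp_pos"],st["orientation"])
f=lambda n,X:np.round(proj(n,np.array(X)),1)
print("tcp scene",f("scene",st["tcp_pos"]),"pivot",f("scene",[.529,.022,.09]),"end",f("scene",[.459,.022,.09]))
s=lambda u,v:(230+u/5-.4,150+v/5-.4)
c=lambda u,v:(270+u/4-.4,215+v/4-.4)
for p,q in(((118,297),(403,255)),((121,436),(365,155))): print(tri(c(*p),s(*q)))
E
```

```text
[0.52267026 0.07242414 0.07874316] [ 3.30863031e-05  5.99605223e-01  8.00295929e-01 -3.65343771e-05]
tcp scene [331.2 196.6] pivot [310.2 199.5] end [302.5 178.5]
(array([0.52922884, 0.02183622, 0.08683689]), np.float64(0.0001590819689100941))
(array([0.45906184, 0.02181137, 0.08327506]), np.float64(0.00023585397696704495))
```

>>> {"op": "jog_arm", "data": {
  "motion": [0,0,-0.2,0,0,0,0.35,-0.18,-0.28,-0.2,0,0,-0.2,0.35,-0.18,-0.28,-0.2,0,0,-0.82,0.35,-0.18,-0.28,-0.2,0,0,-0.82,0.35,-0.18,-0.28,-0.2,0,0,-0.82,0.35,-0.18,-0.28,-0.2,0,0,-0.82,0.35,-0.18,-0.28,-0.2,0,0,-0.82,0.35,-0.18,-0.28,-0.2,0,0,-0.82,0.35,-0.18,-0.28,-0.2,0,0,-0.82,0.35,-0.18,-0.28,-0.2,0,0,-0.82,0.35]
}}

```text
clock: 6.65
tcp_pos: [0.4789, 0.0221, 0.1188]
orientation: [-0.0, 0.0, 1.0, -0.0]
wrist_force: [0.4, -0.1, -1.0]
finger_gap: 0.0298
grip_force: 0.0
```

Now going down to z≈0.062, then the same arc at r = 50 mm.

>>> {"op": "jog_arm", "data": {
  "motion": [0,0,0.12,0,0,0,0.35,0,0,0.18,0,0,0,0.35,0,0,0.23,0,0,0,0.35,0,0,0.285,0,0,0,0.35,0,0,0.285,0,0,0,0.35,0,0,0.285,0,0,0,0.2,0,0,0.285,0,0,0,0.2]
}}

```text
clock: 7.52
tcp_pos: [0.4794, 0.0221, 0.0623]
orientation: [0.0, -0.001, 1.0, -0.0]
wrist_force: [0.4, 0.1, -0.1]
finger_gap: 0.017
grip_force: 0.0
```

>>> {"op": "jog_arm", "data": {
  "motion": [-0.003,0.039,0,0,0,0.1,0.2,-0.012,0.077,0,0,0,0.2,0.2,-0.027,0.114,0,0,0,0.3,0.2]
}}

```text
clock: 7.9
tcp_pos: [0.4848, 0.0443, 0.0623]
orientation: [0.001, 0.235, 0.972, -0.001]
wrist_force: [-0.1, -3.2, 0.5]
finger_gap: 0.0172
grip_force: 1.3
```

>>> {"op": "jog_arm", "data": {
  "motion": [-0.003,0.039,0,0,0,0.1,0.2,-0.012,0.077,0,0,0,0.2,0.2,-0.027,0.114,0,0,0,0.3,0.2,-0.048,0.147,0,0,0,0.4,0.2,-0.067,0.17,0,0,0,0.475,0.2,-0.078,0.182,0,0,0,0.52,0.2,-0.078,0.182,0,0,0,0.52,0.2]
}}

```text
clock: 8.78
tcp_pos: [0.5149, 0.0702, 0.062]
orientation: [0.0, 0.599, 0.8, -0.0]
wrist_force: [0.4, -0.4, -0.6]
finger_gap: 0.0169
grip_force: 0.2
```

Pushing gently towards the stop along tool +y.

>>> {"op": "jog_arm", "data": {
  "motion": [0,0.01,0,0,0,0,0.2,0,0.015,0,0,0,0,0.2,0,0.015,0,0,0,0,0.2]
}}

```text
clock: 9.15
tcp_pos: [0.5152, 0.0706, 0.0616]
orientation: [-0.001, 0.599, 0.8, -0.002]
wrist_force: [-6.1, -3.2, 4.6]
finger_gap: 0.0171
grip_force: 3.5
```

>>> {"op": "jog_arm", "data": {
  "motion": [0,0.005,0,0,0,0,0.2,0,0.01,0,0,0,0,0.2,0,0.01,0,0,0,0,0.2]
}}

```text
clock: 9.52
tcp_pos: [0.5153, 0.0706, 0.0614]
orientation: [-0.002, 0.599, 0.8, -0.003]
wrist_force: [-10.8, -5.8, 8.7]
finger_gap: 0.0172
grip_force: 5.8
```

>>> {"op": "jog_arm", "data": {
  "motion": [0,-0.025,0,0,0,0,0.2,0,-0.025,0,0,0,0,0.35,0,-0.025,0,0,0,0,0.35,0,-0.025,-0.2,0,0,0,0.35,0,-0.025,-0.4,0,0,0,0.35,0.1,-0.6,-0.5,0,0,0,0.35,0.1,-0.8,-0.5,0,0,0,0.35,0.1,-0.8,-0.5,0,0,0,0.35,0.1,-0.8,-0.5,0,0,0,0.35]
}}

```text
clock: 10.65
tcp_pos: [0.3588, 0.046, 0.1623]
orientation: [0.0, 0.6, 0.8, 0.0]
wrist_force: [-0.5, -1.0, -0.2]
finger_gap: 0.0299
grip_force: 0.0
```

```bash
python3 - <<'E'
from h import *
t=read_camera("top")[:,:,::-1];s=read_camera("scene")[:,:,::-1]
cv2.imwrite("pics/t2f.png",t);cv2.imwrite("pics/s2f.png",s)
r=lambda i:cv2.resize(i,None,fx=4,fy=4,interpolation=cv2.INTER_CUBIC)
cv2.imwrite("pics/2.png",np.hstack([r(t[250:350,220:320]),r(s[140:240,280:380])]))
E
```

```text
(no output)
```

View pics/2.png

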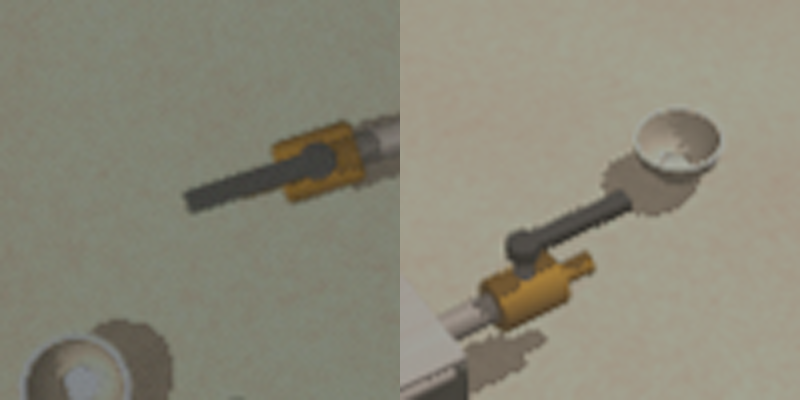

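The lever now lies in line with the pipe: from (318,160) to (188,203) in the left crop. I'll check the angle.

```bash
python3 - <<'E'
from h import *
g=cv2.imread("pics/t2f.png")
gr=g.max(2);m=(gr<85).astype(np.uint8);m[:, :262]=0;m[:,305:]=0;m[:280]=0;m[310:]=0
N,L,S,Ce=cv2.connectedComponentsWithStats(m);i=1+S[1:,4].argmax();print(S[i])
pts=np.argwhere(L==i)[:,::-1].astype(np.float32);pts=pts[pts[:,0]<294]
v=cv2.fitLine(pts,2,0,.01,.01).ravel();a=onz("top",v[2:]+15*v[:2],.09);b=onz("top",v[2:]-15*v[:2],.09)
d=a-b if (a-b)@ey>0 else b-a
print("valve",np.arctan2(d@ey,-d@ex),"world",np.degrees(np.arctan2(d[1],d[0])))
E
```

```text
[266 286  38  17 239]
valve 1.5878278928198044 world 105.62416314827439
```

>>> {"op": "jog_arm", "data": {
  "motion": [-0.3,0.08,0,0,0,0,0.6,-0.6,0.16,0,0,0,0,0.6,-0.9,0.24,0,0,0,0,0.6,-1,0.26,0,0,0,0,0.6,-1,0.26,0,0,0,0,0.6]
}}

```text
clock: 11.38
tcp_pos: [0.4673, -0.1323, 0.1609]
orientation: [-0.001, 0.6, 0.8, -0.0]
wrist_force: [-1.3, 0.0, 0.4]
finger_gap: 0.051
grip_force: 0.0
```

>>> {"op": "jog_arm", "data": {
  "motion": [-0.115,-0.01,0.08,0,0,0,0.6,-0.115,-0.01,0.2,0,0,0,0.6,-0.115,-0.01,0.27,0,0,0,0.6,-0.115,-0.01,0.32,0,0,0,0.6,-0.115,-0.01,0.32,0,0,0,0.6]
}}

```text
clock: 12.0
tcp_pos: [0.4704, -0.1531, 0.0974]
orientation: [-0.001, 0.599, 0.801, -0.0]
wrist_force: [1.0, 0.2, 0.4]
finger_gap: 0.0511
grip_force: 0.0
```

>>> {"op": "jog_arm", "data": {
  "motion": [0,0,0,0,0,0,0,0,0,0,0,0,0,0,0,0,0,0,0,0,0,0,0,0,0,0,0,0,0,0,0,0,0,0,0,0,0,0,0,0,0,0],
  "newtons": 60
}}

```text
clock: 12.75
tcp_pos: [0.4702, -0.1546, 0.0988]
orientation: [0.0, 0.6, 0.8, -0.001]
wrist_force: [-5.1, -0.6, 7.1]
finger_gap: 0.0048
grip_force: 58.1
```

```bash
python3 - <<'E'
from h import *
s=read_camera("scene")[:,:,::-1];t=read_camera("top")[:,:,::-1]
r=lambda i:cv2.resize(i,None,fx=5,fy=5,interpolation=cv2.INTER_CUBIC)
cv2.imwrite("pics/3.png",cv2.convertScaleAbs(r(s[150:250,165:305]),alpha=1.5))
print(proj("scene",env.get_state()["tcp_pos"]))
E
```

```text
[226.63309051 194.32255993]
```

View pics/3.png

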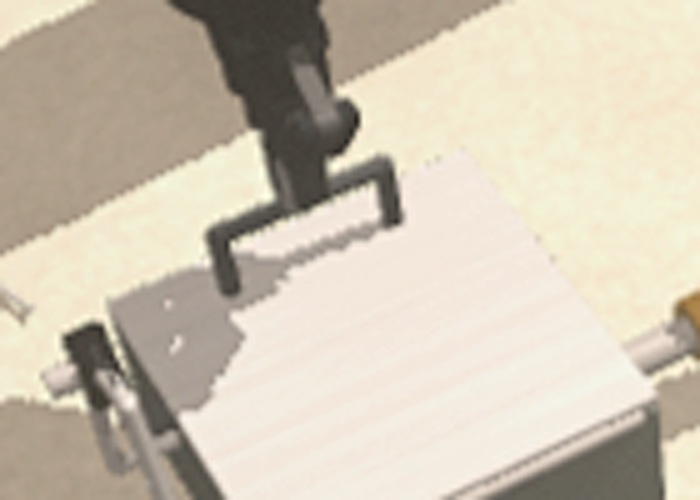

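The fingers are pinching only the top of the bar, with the tips at about (305,205) in the crop. The real tips sit about 18 mm short of the reported TCP. I'll open, lower the gripper and grip again.

>>> {"op": "jog_arm", "data": {
  "motion": [0,0,0,0,0,0,0.4,0,0,0,0,0,0,0.4,0,0,0,0,0,0,0.4,0,0,0.04,0,0,0,0.4,0,0,0.07,0,0,0,0.4,0,0,0.07,0,0,0,0.4]
}}

```text
clock: 13.6
tcp_pos: [0.4702, -0.1536, 0.0828]
orientation: [-0.001, 0.6, 0.8, -0.0]
wrist_force: [-0.0, 0.8, -0.4]
finger_gap: 0.0343
grip_force: 0.0
```

>>> {"op": "jog_arm", "data": {
  "motion": [0,0,0,0,0,0,0,0,0,0,0,0,0,0,0,0,0,0,0,0,0,0,0,0,0,0,0,0,0,0,0,0,0,0,0],
  "newtons": 60
}}

```text
clock: 14.22
tcp_pos: [0.47, -0.1543, 0.0839]
orientation: [-0.0, 0.6, 0.8, -0.001]
wrist_force: [-5.0, -2.0, 3.7]
finger_gap: 0.0079
grip_force: 58.7
```

>>> {"op": "jog_arm", "data": {
  "motion": [0,0,0,0,0,0,0.4,0,0,0,0,0,0,0.4,0,-0.005,0.03,0,0,0,0.4,0,-0.005,0.03,0,0,0,0.4]
}}

```text
clock: 14.72
tcp_pos: [0.4696, -0.154, 0.0771]
orientation: [-0.0, 0.6, 0.8, -0.0]
wrist_force: [-0.0, -0.4, 0.3]
finger_gap: 0.0345
grip_force: 0.0
```

>>> {"op": "jog_arm", "data": {
  "motion": [0,0,0,0,0,0,0,0,0,0,0,0,0,0,0,0,0,0,0,0,0,0,0,0,0,0,0,0,0,0,0,0,0,0,0],
  "newtons": 60
}}

```text
clock: 15.35
tcp_pos: [0.47, -0.1542, 0.0779]
orientation: [0.0, 0.6, 0.8, 0.0]
wrist_force: [0.3, 1.9, 1.3]
finger_gap: 0.0078
grip_force: 58.4
```

>>> {"op": "jog_arm", "data": {
  "motion": [0.01,0.01,-0.036,0,0,0,0,0,0.025,-0.076,0,0,0,0,0,0.058,-0.15,0,0,0,0,0,0.098,-0.22,0,0,0,0,0,0.145,-0.285,0,0,0,0,0,0.198,-0.345,0,0,0,0,0,0.256,-0.4,0,0,0,0,0,0.321,-0.449,0,0,0,0,0,0.321,-0.449,0,0,0,0,0,0.321,-0.449,0,0,0,0]
}}

```text
clock: 16.6
tcp_pos: [0.5273, -0.137, 0.1676]
orientation: [-0.003, 0.6, 0.8, -0.003]
wrist_force: [-11.3, -5.3, 3.9]
finger_gap: 0.0076
grip_force: 59.8
```

```bash
python3 - <<'E'
from h import *
s=read_camera("scene")[:,:,::-1];t=read_camera("top")[:,:,::-1]
cv2.imwrite("pics/t4f.png",t);cv2.imwrite("pics/s4f.png",s)
r=lambda i:cv2.convertScaleAbs(cv2.resize(i,None,fx=5,fy=5,interpolation=cv2.INTER_CUBIC),alpha=1.4)
cv2.imwrite("pics/4.png",np.hstack([r(t[215:325,385:465]),r(s[170:280,150:230])]))
E
```

```text
(no output)
```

View pics/4.png

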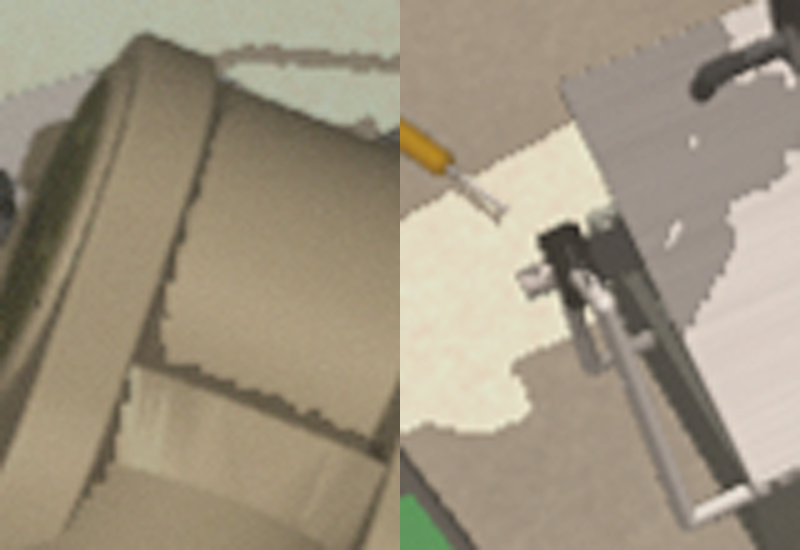

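The scene crop shows the lid held open. The pointer tab is at (615,250) and the clamp at (565,262), nearly level along the hinge direction. The arm blocks the top view, so I'll compare tab and clamp with the scene view, using circle-constrained rays.

```bash
python3 - <<'E'
from h import *
def P(n,a,y,r=.11): return proj(n,C+(.09-r*np.cos(a))*ex+y*ey+[0,0,.075+r*np.sin(a)])
for a in(.7,.75,.8,.85,.9,.95): print(a,"clamp top",P("top",a,-.118).round(1),"scene",P("scene",a,-.118).round(1),"tab(-.1) scene",P("scene",a,-.1).round(1))
g0=cv2.imread("pics/s4f.png");g=g0.max(2)
for r in g[208:236,172:204]: print(' '.join('%3d'%v for v in r))
st=env.get_state();print(st["tcp_pos"],st["wrist_force"])
for u in((90,0.083),): print("hinge-end lid corner -y", proj("scene",C+.09*ex-.09*ey+[0,0,.083]))
print("front lid corner -y per theta",[(t,proj("scene",C-.09*ey+ex*(.09-.18*np.cos(t)-.008*np.sin(t)*0-.008*np.sin(t)*-1)+[0,0,.075+.18*np.sin(t)+.008*np.cos(t)]).round(1)) for t in(.6,.65,.7,.75)])
E
```

```text
0.7 clamp top [437.1 262.9] scene [183.2 223. ] tab(-.1) scene [191.7 219.3]
0.75 clamp top [437.  260.9] scene [183.4 222.8] tab(-.1) scene [192.  219.1]
0.8 clamp top [436.8 258.9] scene [183.7 222.7] tab(-.1) scene [192.3 219. ]
0.85 clamp top [436.5 256.8] scene [184.  222.8] tab(-.1) scene [192.7 219. ]
0.9 clamp top [436.2 254.6] scene [184.4 223. ] tab(-.1) scene [193.1 219.2]
0.95 clamp top [435.9 252.2] scene [184.9 223.3] tab(-.1) scene [193.6 219.5]
162 162 161 162 162 162 162 162 162 163 162 162 162 162 162 162 162 163 165 132 107 111 114 113 113 113 112 113 111 112 112 112
162 162 162 162 162 162 162 162 162 162 162 162 162 162 163 162 162 162 164 155 127 113 113 113 112 112 111 113 112 112 112 112
162 162 163 161 163 162 162 163 163 162 162 162 162 162 162 162 164 164 165 154 118 107 112 112 112 112 111 112 112 112 112 113
158 163 163 162 162 161 162 162 163 162 162 163 162 162 163 164 154 151 146 128 111 104 110 113 113 112 111 112 113 113 112 113
161 163 162 162 162 162 163 162 163 162 163 163 163 163 164 153 131 124 121 117 112  89 104 113 113 112 111 112 113 113 112
[... 2532 characters left out ...]
  58  58  64  76  80  76  75  93
162 162 162 162 162 162 162 162 162 164 157 107  82  81  76 158 160 110  87 103 117 103  81  63  58  57  57  68  78  79  76  86
162 162 162 162 162 162 162 162 163 163 166 129  89  81  71 130 144 108  89  97 113 117  97  67  58  59  57  59  77  80  79  78
162 162 162 162 162 163 162 163 162 162 165 137  94  81  77  95 114 113  95  91 107 119  97  65  56  58  55  57  65  75  80  76
[ 0.52726226 -0.13705821  0.16751035] [-12.30895267  -4.00942179   4.70318967]
hinge-end lid corner -y [219.34394232 264.52025832]
front lid corner -y per theta [(0.6, array([180.9, 186.1])), (0.65, array([181.1, 185.2])), (0.7, array([181.4, 184.6])), (0.75, array([181.8, 184.1]))]
```

>>> {"op": "jog_arm", "data": {
  "motion": [0,0.042,-0.03,0,0,0,0,0,0.085,-0.058,0,0,0,0,0,0.127,-0.083,0,0,0,0,0,0.144,-0.084,-0.056,0,0,0,0,0.162,-0.086,-0.111,0,0,0,0,0.179,-0.09,-0.167,0,0,0,0,0.195,-0.095,-0.222,0,0,0,0,0.212,-0.102,-0.278,0,0,0,0,0.212,-0.102,-0.278,0,0,0,0,0.212,-0.102,-0.278,0,0,0]
}}

```text
clock: 17.95
tcp_pos: [0.5694, -0.1247, 0.1878]
orientation: [0.129, 0.587, 0.781, 0.172]
wrist_force: [-11.5, -2.8, 7.1]
finger_gap: 0.0078
grip_force: 64.0
```

```bash
python3 - <<'E'
from h import *
s=read_camera("scene")[:,:,::-1];t=read_camera("top")[:,:,::-1]
cv2.imwrite("pics/t5f.png",t);cv2.imwrite("pics/s5f.png",s)
r=lambda i:cv2.convertScaleAbs(cv2.resize(i,None,fx=5,fy=5,interpolation=cv2.INTER_CUBIC),alpha=1.4)
cv2.imwrite("pics/5.png",np.hstack([r(t[215:325,385:465]),r(s[170:280,150:230])]))
E
```

```text
(no output)
```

View pics/5.png

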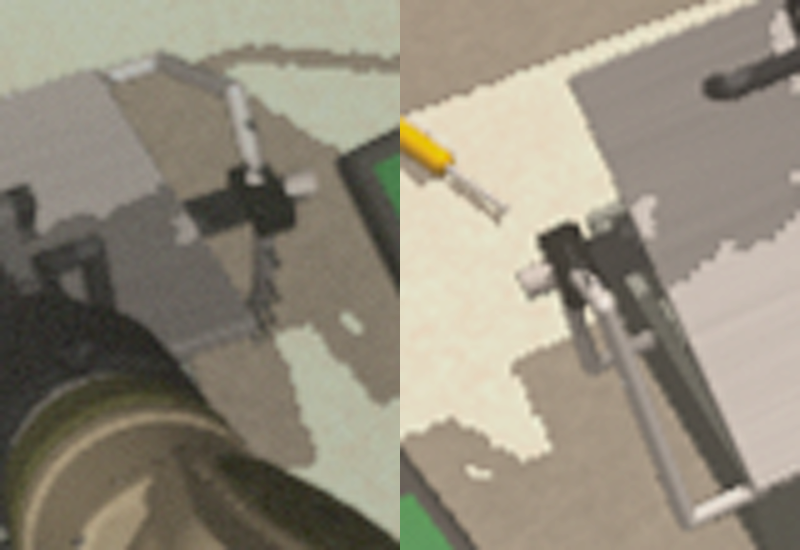

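The tilted view is clear. In the top crop the tab runs from (185,215) to (235,210), and the clamp covers (230,168)–(297,232). I'll compare their local x in a rectified view.

```bash
python3 - <<'E'
from h import *
z=.16
loc2=[(0,-.08),(0,-.14),(.05,-.14),(.05,-.08)]  # local x,y
src=np.float32([proj("top",C+x*ex+y*ey+[0,0,z]) for x,y in loc2])
# rectified: col = (-.08-y)*2000 (0.5mm/px), row = (.05-x)*2000 ; x from 0 to .05
dst=np.float32([((-.08-y)*2000,(.05-x)*2000) for x,y in loc2])
for f in("t5f","top0"):
    w=cv2.warpPerspective(cv2.imread(f"pics/{f}.png"),cv2.getPerspectiveTransform(src,dst),(120,110),flags=cv2.INTER_CUBIC)
    g=w.max(2)
    for y in (-.094,-.098,-.102,-.106,-.108) if f=="t5f" else ():
        c=int((-.08-y)*2000);p=g[:,c];print("tab",y,p[::4])
    m=(g<58).astype(np.uint8);m[:,:50]=0
    N,L,S,Ce=cv2.connectedComponentsWithStats(m);i=1+S[1:,4].argmax()
    print(f,"clamp x0,y0,w,h",S[i],"xc",.05-Ce[i][1]/2000,"yc",-.08-Ce[i][0]/2000)
    for c in(62,66,70,76,80): 
        q=np.where(L[:,c]==i)[0]; print(c,-.08-c/2000,(.05-q.min()/2000,.05-q.max()/2000) if len(q) else None)
st=env.get_state();print(st["tcp_pos"],st["wrist_force"],st["joint_pos"].round(2))
E
```

```text
tab -0.094 [95 95 95 96 97 96 95 95 97 93 67 40 41 44 51 56 58 58 75 85 76 77 76 74
 72 71 76 76]
tab -0.098 [95 95 98 98 95 95 94 94 99 95 68 44 41 40 41 40 42 48 71 94 96 92 90 91
 91 90 83 81]
tab -0.102 [95 97 94 95 92 94 95 95 97 93 70 40 40 40 42 37 41 50 73 93 92 91 93 94
 92 94 95 95]
tab -0.106 [98 97 95 94 93 93 96 96 97 94 67 40 42 42 41 41 40 45 75 94 95 95 94 91
 92 95 93 90]
tab -0.108 [98 96 95 95 93 95 94 96 98 89 69 41 43 43 39 40 42 47 73 93 90 93 92 91
 90 86 79 71]
t5f clamp x0,y0,w,h [  50   28   54   59 2073] xc 0.02044187168355041 yc -0.11787023637240715
62 -0.111 (np.float64(0.035), np.float64(0.0155))
66 -0.113 (np.float64(0.036000000000000004), np.float64(0.010000000000000002))
70 -0.115 (np.float64(0.036000000000000004), np.float64(0.0075))
76 -0.118 (np.float64(0.027000000000000003), np.float64(0.007000000000000006))
80 -0.12 (np.float64(0.026500000000000003), np.float64(0.0075))
top0 clamp x0,y0,w,h [  59   29   45   57 1630] xc 0.020384049079754604 yc -0.11974877300613497
62 -0.111 (np.float64(0.035), np.float64(0.019500000000000003))
66 -0.113 (np.float64(0.035500000000000004), np.float64(0.015))
70 -0.115 (np.float64(0.035), np.float64(0.009000000000000001))
76 -0.118 (np.float64(0.027000000000000003), np.float64(0.008))
80 -0.12 (np.float64(0.026500000000000003), np.float64(0.008))
[ 0.56959808 -0.12458367  0.18785069] [-12.26043736  -2.59654529   6.64893608] [-0.52  0.06 -0.42  0.79  0.31  0.81]
```

The tab's centre is at local x = 22.0 mm and the clamp's at about 21.3 mm. They line up to within about 0.01 rad, and the clamp is where it started. I'll hold and confirm it stays steady.

>>> {"op": "jog_arm", "data": {
  "motion": [0,-0.003,0,0,0,0,0,0,-0.003,0,0,0,0,0,0,-0.003,0,0,0,0,0,0,-0.003,0,0,0,0,0,0,-0.003,0,0,0,0,0,0,-0.003,0,0,0,0,0,0,-0.003,0,0,0,0,0,0,-0.003,0,0,0,0,0]
}}

```text
clock: 19.05
tcp_pos: [0.5695, -0.1246, 0.1878]
orientation: [0.129, 0.586, 0.781, 0.172]
wrist_force: [-12.4, -1.9, 7.1]
finger_gap: 0.0074
grip_force: 64.1
```

```bash
python3 - <<'E'
from h import *
s=env.get_state();print(s["tcp_pos"],abs(s["qvel"]).max(),s["wrist_force"],s["clock"])
print(env.hand_in())
E
```

```text
[ 0.56946648 -0.12463173  0.18781267] 0.0008249615096093995 [-12.39084289  -1.9075911    7.06014166] 19.05
the job is handed in; nothing more can be done
None
```

The job is handed in at 19 s: the vent valve is open to its stop, and the lid is held steady with its pointer lined up with the index clamp to about 0.01 rad by my camera measurement.

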